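Focus and shoot: two-stage shutter release at the jeweller's bench

ROBOT

A 6-joint arm with a two-finger parallel gripper is mounted at the origin on the work surface. World frame = base frame: x ahead of the robot, y to its left, z up, the work surface at z = 0. Lengths are in m, angles in degrees, forces in N, time in s.
With the tool pointing down it reaches from about 0.3 to 0.75 m from the base axis. Payload 8.5 kg.
Tool frame: the origin (TCP) lies on the centre line of the jaws, within the pads' length; the fingertips stand 11 mm ahead of it and the grasp point (between the pads) lies 8 mm behind it; z points along the fingers, y is the line along which they close (so a half turn about z gives the same grasp; the last joint's range is limited). The gripper opens to 85 mm and grips with 20 to 120 N. Pads are 22 mm wide; open, the fingers measure 114 mm over their backs; the gripper's body (76 mm by 85 mm) begins 54 mm behind the grasp point. The pads swing forward as they close: fully open they stand 13 mm farther back than shut.
Start: joints at [54.929, 21.807, 74.336, -0, 83.858, -12.336], TCP at [0.213, 0.507, 0.242] pointing down, gripper open.
Joint ranges: [-178.18, 178.18], [-50.72, 133.34], [12.68, 142.11], [-81.47, 261.47], [9.98, 163.14], [-165.26, 165.26]. Speed limits (degrees/s): [136.94, 136.94, 180, 180, 180, 180].

INTERFACE

Orientations are given as a 3x3 rotation matrix whose columns are the frame's x, y, z axes.
In Python, from rig import env, cam gives the robot as it stands (env), with the cameras (cam).
- The arm moves only by the tool nudge_tcp, called after "Call:" as a command line: name --argument value ..., lists and objects as JSON in quotes. Schema: {"type":"object","properties":{"steps":{"type":"object","properties":{"motion":{"type":"array","items":{"type":"array","items":{"type":"number"},"minItems":5,"maxItems":5},"minItems":1,"maxItems":10}},"additionalProperties":false,"required":["motion"]},"force":{"type":"number"},"only":{"type":"string"},"quiet":{"type":"boolean"},"lines":{"type":"string"}},"required":["steps"],"additionalProperties":false}. steps is an object whose key "motion" holds a list of rows, 1 to 10 of them, each of 5 numbers: dx, dy, dz in shares of the most that a row can go, 1 being 50 mm, then a turn about the tool's z in units of 4 degrees, then the finger opening in m; each row shifts and turns the commanded pose from where the row before left it, along the tool's axes as they then stand; what a row does not reach is not made up. A row lasts 1/10 s, in which the tool goes at most 0.05 m and 8.59 degrees, less where a joint would pass 70% of its speed; a pose out of reach is approached as far as the arm can. The fingers move at their own pace and stop on an object; force is the grip in N (left out, the last holds). Time passes only in rows, so rows that do not move let the fingers close. The tool returns the time, the measured TCP pose, the force, the opening and the grip force at its end. only (a regular expression) keeps the lines of the reply that match it, lines (a string "A,B") keeps lines A to B, and quiet returns only ok. Input that does not fit is refused with a message, and nothing moves.
- env.observe(): the state, without advancing time (a new reading comes with each control period).
- cam.get_image(name): name is "scene" or "top"; returns a dict with "pixels" (384x512x3 uint8, red, green, blue), "K" (3x3 intrinsics, pixels), "extrinsics" (4x4, takes a point from world to camera coordinates). Camera axes: x right, y down, z forward; pixel columns grow to the right and rows downward; lengths in m; the calibration is good to about 2 mm. A picture is of the moment at which its call begins. There is no depth.
- env.close_job(): hands the job in; it is judged then, once.
The state is a dict: "time_s": time; "q": joint angles; "qvel": joint speeds; "joint_efforts": joint torques, N m; "position": TCP position; "tool_rot": TCP orientation; "ft_force": force on the tool from outside, world axes, zero at the start; "wrist_torque": the same for the moment, N m; "grip_width": finger opening in m; "gripper_force": force on a finger pad.
Only numpy, scipy, OpenCV 4.12 (cv2) and the standard library are available. Lean on these libraries where they do the work, as an engineer would, in place of code of your own. Each camera call takes 0.05 s, during which the arm holds its last target. There are 200 camera calls.

TASK

Take a sharp picture of the ring under the bench camera: half-press the round mushroom-shaped shutter release to its first click and hold it there for about a second so the camera focuses, then press it fully home to shoot, and let it come all the way up again. Leave the lamp switch, the similar box with the low square key, untouched.

Things in the scene. Friction and masses are not known exactly. Their poses are not given: they have to be found in the camera images.
- release_top (a point): centre of the flat top of the shutter release: a black round mushroom cap, 44 mm across and 10 mm thick, on a bright steel sleeve (34 mm across) standing on a grey box 100 x 94 x 45 mm (x, y, z) fixed to the bench. The cap's top is 81 mm above the bench at rest; this point moves down with the cap. z points up; press straight down anywhere within about 15 mm of it with closed fingers
- release_key (a joint): first stage: how far the cap has gone down over the sleeve, 0 (up) to 0.012 m (end of the first stage). It springs back; it starts to move at 1.5 N and takes 4.5 N at 12 mm. The first click (focus) is made from 9 mm on
- release_plunger (a joint): second stage: how far the steel sleeve has been pushed into the box, 0 (up) to 0.010 m (fully home). It does not move until the cap is at the end of its first stage and the push reaches 12 N, so a push of 5 to 11 N rests firmly at the half-press; 18 N takes it fully home, 22 mm below the rest height in all. The shutter fires from 7 mm on; below 4 mm it still counts as a half-press. It springs back
- lamp_box: the lamp switch, to be left alone: the same grey box, 100 x 94 x 45 mm, fixed to the bench, with a black square key 40 x 40 mm that stands only 12 mm above the box (top 57 mm above the bench). Origin at the centre of its underside, z up

How it is judged (in metres and radians):
On the way, in this order (a step that is already met when the one before it is completed fails the run):
1. the release is held half-pressed, at its first click, for 0.7 s: cap 9 mm or more down over the sleeve, sleeve less than 4 mm into the box (value of joint release_key above 0.009 m and value of joint release_plunger below 0.004 m), for 0.7 s.
2. the release is then pressed fully: sleeve 7 mm or more into the box (value of joint release_plunger above 0.007 m), for 0.05 s.
At the end, for the whole second after the job is handed in: after the half-press and the full press the release is let go: cap and sleeve are each back up within 2 mm of rest (value of joint each of release_key, release_plunger below 0.002 m); the robot touches nothing.
It fails at once if the lamp switch (box or key) is pushed with more than 3 N (contact force between anything else and lamp_box above 3 N).
It also fails if it takes over 29 s, if anything falls off the work surface, if the arm or the gripper's body presses on something with over 40 N, if the wrist force passes 120 N, or if a joint passes its speed limit or range.

## Working session

There is one attempt and no reset: what is moved stays moved. The work goes in short steps, Python scripts to look and compute and a tool call to move; the robot and the scene stay as the last step left them, time stands still between calls to the robot, and variables do not carry over. Pictures are saved under pics/ and viewed, at most 10 in all, crops included, and the job is handed in when it is done.

```bash
mkdir -p pics; ls
```

Run:
```python
from rig import env, cam
import cv2,numpy as np
o=env.observe(); print(o['time_s'],o['position'],o['tool_rot'],o['ft_force'])
for n in("scene","top"):
    d=cam.get_image(n); cv2.imwrite(f"pics/{n}0.png",d["pixels"][:,:,::-1]); np.savez(f"pics/{n}0.npz",**{k:np.array(d[k]) for k in("pixels","K","extrinsics")})
```

```text
pics
rig.py
0.0 [0.21239436 0.50703353 0.24173525] [[-9.22310367e-01  3.86449169e-01 -7.92120341e-04]
 [ 3.86449881e-01  9.22309667e-01 -1.16968716e-03]
 [ 2.78555618e-04 -1.38492940e-03 -9.99999002e-01]] [-0.47476336 -0.15795352  0.47799219]
```

View pics/top0.png

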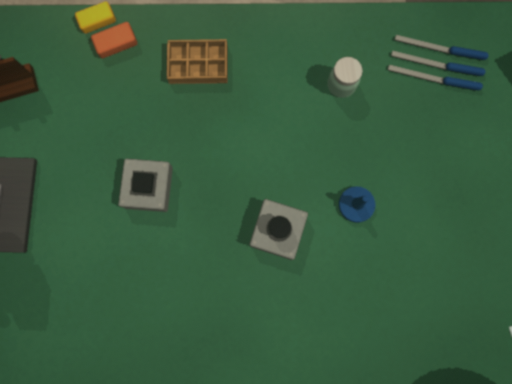

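View pics/scene0.png

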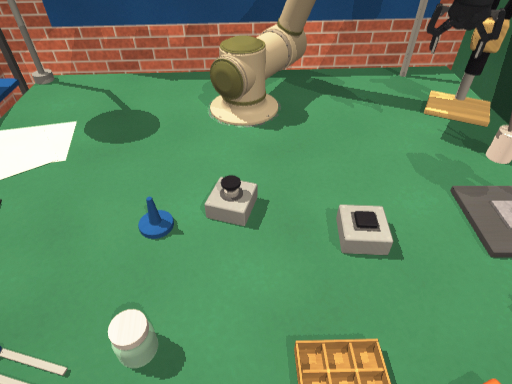

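The top view shows the release cap at about (279,228) and the lamp switch at (145,184). In the scene view they are at (231,183) and (365,220).

Run:
```python
import cv2,numpy as np
from rig import env, cam
def ray(d,u,v,z):
    K,E=d["K"],d["extrinsics"];R,t=E[:3,:3],E[:3,3];c=-R.T@t
    r=R.T@np.linalg.inv(K)@[u,v,1];return c+r*(z-c[2])/r[2]
for n,(u,v),lamp in(("top",(279,228),(145,184)),("scene",(231,183),(365,220))):
    d=np.load(f"pics/{n}0.npz");g=d["pixels"].max(2)
    for (a,b),z in(((u,v),.081),(lamp,.057)):
        m=np.zeros_like(g);m[b-17:b+18,a-17:a+18]=(g<50)[b-17:b+18,a-17:a+18]
        k,l,s,c=cv2.connectedComponentsWithStats(m.astype(np.uint8))
        i=1+s[1:,4].argmax();print(n,s[i],c[i],ray(d,*c[i],z))
o=env.observe();R=np.array(o['tool_rot']);p=np.array(o['position'])
d=np.load("pics/top0.npz")
```

```text
top [268 217  23  21 374] [278.7486631  227.11497326] [ 0.47077606 -0.02763908  0.081     ]
top [132 173  22  20 397] [142.49874055 182.56423174] [0.56551249 0.24372441 0.057     ]
scene [222 176  19  15 220] [230.63636364 182.73636364] [ 0.4764443  -0.02734731  0.081     ]
scene [355 212  23  16 223] [365.60089686 219.62331839] [0.57114383 0.24472698 0.057     ]
```

The manual's scale: shifts go in shares of 50 mm and turns go in units of 4 degrees. Converting my numbers, -0.0223 m is -0.446, -0.0196 m is -0.392.

Call:
nudge_tcp --steps '{"motion":[[-0.446, -0.392, 0, 0, 0], [-0.446, -0.392, 0, 0, 0], [-0.446, -0.392, 0, 0, 0], [-0.446, -0.392, 0, 0, 0], [-0.446, -0.392, 0, 0, 0], [-0.446, -0.392, 0, 0, 0], [-0.446, -0.392, 0, 0, 0], [-0.446, -0.392, 0, 0, 0], [-0.446, -0.392, 0, 0, 0], [-0.446, -0.392, 0, 0, 0]]}' --force 40

```text
time_s: 1.1
position: [0.3427, 0.2391, 0.2422]
tool_rot: [[-0.922, 0.386, -0.0], [0.386, 0.922, -0.0], [0.0, -0.0, -1.0]]
ft_force: [0.0, 1.0, -0.7]
grip_width: -0.0001
gripper_force: 0.0
```

Call:
nudge_tcp --steps '{"motion":[[-0.446, -0.392, 0, 0, 0], [-0.446, -0.392, 0, 0, 0], [-0.446, -0.392, 0, 0, 0], [-0.446, -0.392, 0, 0, 0], [-0.446, -0.392, 0, 0, 0], [-0.446, -0.392, 0, 0, 0], [-0.446, -0.392, 0, 0, 0], [-0.446, -0.392, 0, 0, 0], [-0.446, -0.392, 0, 0, 0], [-0.446, -0.392, 0, 0, 0]]}'

```text
time_s: 2.1
position: [0.4726, -0.0278, 0.2421]
tool_rot: [[-0.922, 0.387, -0.001], [0.387, 0.922, 0.0], [0.001, 0.0, -1.0]]
ft_force: [0.5, 1.2, -0.1]
grip_width: 0.0
gripper_force: 0.0
```

Call:
nudge_tcp --steps '{"motion":[[0, 0, 0.4, 0, 0], [0, 0, 0.4, 0, 0], [0, 0, 0.4, 0, 0], [0, 0, 0.4, 0, 0], [0, 0, 0.4, 0, 0], [0, 0, 0.4, 0, 0], [0, 0, 0, 0, 0], [0, 0, 0, 0, 0], [0, 0, 0, 0, 0]]}'

```text
time_s: 3.0
position: [0.4729, -0.0268, 0.1233]
tool_rot: [[-0.922, 0.386, 0.002], [0.386, 0.922, -0.001], [-0.002, 0.0, -1.0]]
ft_force: [-1.1, -0.0, 0.2]
grip_width: 0.0002
gripper_force: 0.0
```

Run:
```python
from rig import env, cam
import cv2,numpy as np
o=env.observe(); print(o['time_s'],o['position'],o['tool_rot'],o['ft_force'])
a=[cv2.resize(cam.get_image(n)["pixels"][y:y+150,x:x+200,::-1],(400,300)) for n,x,y in(("scene",130,80),("top",180,140))]
cv2.imwrite("pics/b.png",np.hstack(a))
```

```text
3.0 [ 0.47287995 -0.02678411  0.123279  ] [[-9.22330733e-01  3.86398134e-01  1.58154593e-03]
 [ 3.86397780e-01  9.22332081e-01 -5.35911217e-04]
 [-1.66578564e-03  1.16818450e-04 -9.99998606e-01]] [-1.11944694 -0.01655036  0.16672573]
```

View pics/b.png

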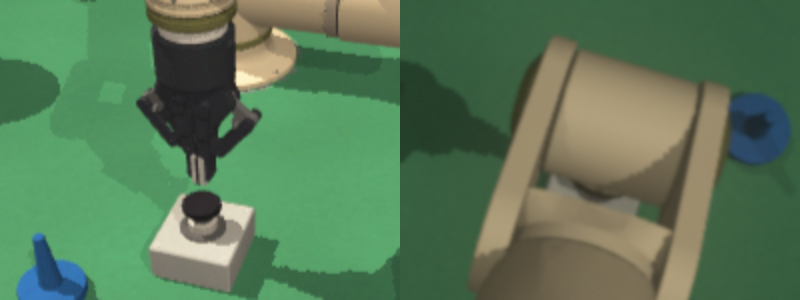

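The closed fingers are directly above the cap: crop fingertip (200,180), cap (202,206). Contact should come at TCP z of about 0.092.

Call:
nudge_tcp --steps '{"motion":[[0, 0, 0.2, 0, 0], [0, 0, 0.2, 0, 0], [0, 0, 0.16, 0, 0], [0, 0, 0.06, 0, 0], [0, 0, 0.06, 0, 0], [0, 0, 0.06, 0, 0], [0, 0, 0, 0, 0], [0, 0, 0, 0, 0]]}'

```text
time_s: 3.9
position: [0.4723, -0.0266, 0.0854]
tool_rot: [[-0.922, 0.386, -0.0], [0.386, 0.922, -0.0], [0.0, -0.0, -1.0]]
ft_force: [-2.5, 1.0, 2.5]
grip_width: 0.0001
gripper_force: 1.5
```

Call:
nudge_tcp --steps '{"motion":[[0, 0, 0.04, 0, 0], [0, 0, 0.04, 0, 0], [0, 0, 0.02, 0, 0], [0, 0, 0, 0, 0], [0, 0, 0, 0, 0]]}'

```text
time_s: 4.4
position: [0.4725, -0.0267, 0.0804]
tool_rot: [[-0.922, 0.386, 0.0], [0.386, 0.922, -0.0], [-0.0, 0.0, -1.0]]
ft_force: [-1.8, 0.1, 3.0]
grip_width: -0.0002
gripper_force: 2.1
```

Call:
nudge_tcp --steps '{"motion":[[0, 0, 0.014, 0, 0], [0, 0, 0, 0, 0], [0, 0, 0, 0, 0]]}'

```text
time_s: 4.7
position: [0.4725, -0.0267, 0.08]
tool_rot: [[-0.922, 0.386, 0.001], [0.386, 0.922, -0.0], [-0.001, 0.0, -1.0]]
ft_force: [-2.2, 0.8, 8.3]
grip_width: -0.0001
gripper_force: 4.1
```

Call:
nudge_tcp --steps '{"motion":[[0, 0, 0.006, 0, 0], [0, 0, 0, 0, 0], [0, 0, 0, 0, 0]]}'

```text
time_s: 5.0
position: [0.4726, -0.0267, 0.0799]
tool_rot: [[-0.922, 0.386, 0.001], [0.386, 0.922, -0.0], [-0.001, 0.0, -1.0]]
ft_force: [-3.0, 1.5, 10.8]
grip_width: 0.0001
gripper_force: 5.7
```

The force jumped from 3 to 10.8 N with the pose barely moving, so the cap is resting at the half-press stop. I'll hold there for a second, then press home.

Call:
nudge_tcp --steps '{"motion":[[0, 0, 0, 0, 0], [0, 0, 0, 0, 0], [0, 0, 0, 0, 0], [0, 0, 0, 0, 0], [0, 0, 0, 0, 0], [0, 0, 0, 0, 0], [0, 0, 0, 0, 0], [0, 0, 0, 0, 0], [0, 0, 0, 0, 0], [0, 0, 0, 0, 0]]}'

```text
time_s: 6.0
position: [0.4725, -0.0267, 0.0799]
tool_rot: [[-0.922, 0.386, 0.001], [0.386, 0.922, -0.0], [-0.001, 0.0, -1.0]]
ft_force: [-4.0, 1.8, 11.3]
grip_width: -0.0001
gripper_force: 5.6
```

Call:
nudge_tcp --steps '{"motion":[[0, 0, 0.06, 0, 0], [0, 0, 0.06, 0, 0], [0, 0, 0.06, 0, 0], [0, 0, 0.02, 0, 0], [0, 0, 0, 0, 0], [0, 0, 0, 0, 0]]}'

```text
time_s: 6.6
position: [0.4726, -0.0267, 0.0703]
tool_rot: [[-0.922, 0.386, 0.001], [0.386, 0.922, -0.0], [-0.001, 0.0, -1.0]]
ft_force: [-4.0, 1.2, 17.2]
grip_width: -0.0001
gripper_force: 8.5
```

Call:
nudge_tcp --steps '{"motion":[[0, 0, 0.02, 0, 0], [0, 0, 0, 0, 0], [0, 0, 0, 0, 0]]}'

```text
time_s: 6.9
position: [0.4727, -0.0267, 0.0697]
tool_rot: [[-0.922, 0.386, 0.002], [0.386, 0.922, -0.001], [-0.002, 0.0, -1.0]]
ft_force: [-6.1, 1.8, 22.2]
grip_width: 0.0
gripper_force: 10.9
```

Call:
nudge_tcp --steps '{"motion":[[0, 0, -0.1, 0, 0], [0, 0, -0.2, 0, 0], [0, 0, -0.2, 0, 0], [0, 0, -0.4, 0, 0], [0, 0, -0.6, 0, 0], [0, 0, -0.6, 0, 0], [0, 0, 0, 0, 0], [0, 0, 0, 0, 0], [0, 0, 0, 0, 0]]}'

```text
time_s: 7.8
position: [0.472, -0.0266, 0.1723]
tool_rot: [[-0.922, 0.387, -0.002], [0.387, 0.922, 0.001], [0.002, -0.0, -1.0]]
ft_force: [-0.2, 0.2, 0.5]
grip_width: -0.0004
gripper_force: 0.0
```

Run:
```python
from rig import env, cam
import cv2
d=cam.get_image("scene")["pixels"][80:230,130:330,::-1]; cv2.imwrite("pics/c.png",cv2.resize(d,(600,450)))
```

```text
(no output)
```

View pics/c.png

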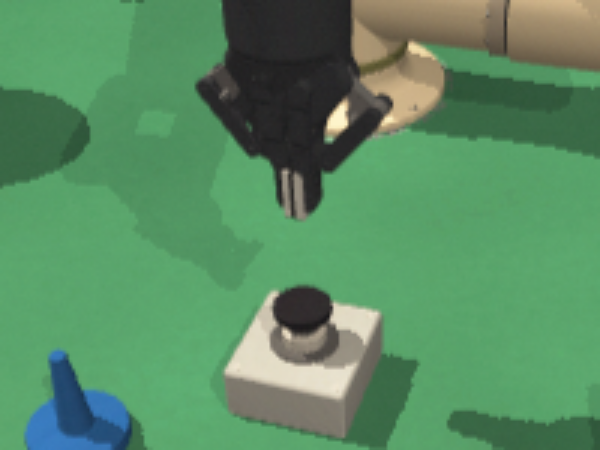

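The cap is back up at crop (303,308), with the sleeve visible below it. The fingers are well clear at (300,215).

```bash
python3 -c "
from rig import env, cam
print(env.close_job())"
```

```text
the job is handed in; nothing more can be done
None
```

I held the release at the half-press (about 11 N) for over a second, pressed it fully home (22 N) and let it come back up. The lamp switch was not touched, and I handed the job in at about 8 s; no verdict was shown.

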